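Let the steel balls out of the rocker-gate dispenser

TASK

Push the catch tray fully home against its stop under the chute mouth, sliding it between its rails without lifting it. Then press down the paddle of the rocking lever so that its gate lifts, keep it down until all three steel balls have rolled into the tray, and let it go so that the gate shuts. Do not touch the balls, and leave the other things where they are.

Things in the scene. Friction and masses are not known exactly. Their poses are not given: they have to be found in the camera images.
- dispenser: Ball dispenser, fixed to the worktop: plywood base 225x186x8 mm, aluminium chute, steel lever cheeks 114 mm high. Origin: on the worktop below the lever's pivot line, 20 mm to -y of the lever. At yaw 0 its x axis points away from the robot, y to the robot's left. Guide rails, stop bar and chute are parts of it.
- chute_mouth (a point): Centre of the floor's edge at the chute's open low end, at x = +80, y = -72 mm in the dispenser's frame, 42 mm up. The chute (36 mm wide over its walls, wall tops 17 mm above its floor, 8 degree slope) runs from here along +y, rising, to a closed end at y = +122 mm.
- tray_home (a point): Where the tray's origin is when the tray is fully home: x = +80, y = -118 mm in the dispenser's frame, on the worktop under the chute mouth. Two rails (9 mm high, 5 mm wide) run along x, 116 mm apart inside, from x = -71 to +129 mm; the tray slides between them on the worktop up to a stop bar (14 mm high) whose near face is at x = +125 mm.
- lever (a joint): Angle of the rocking lever (rad): 0 = paddle up, gate shut; 0.36 = paddle down on its stop, gate fully up. It pivots about a level line along the dispenser's y, 100 mm up; the paddle is its -x end, the gate hangs from its +x end. A spring shuts it when let go: about 2 N on the paddle to start, 3.5 N fully down, more only on the stop. Balls pass from 0.25 rad and take 1 to 2 s to roll out.
- paddle (a point): Centre of the top face of the lever's wooden paddle (42x46 mm, 6 mm thick), the end to press: x = -80, y = +20 mm in the dispenser's frame, 108 mm above the worktop when up; about 28 mm lower and 2 mm farther along +x when fully down.
- tray: Loose open plywood catch tray, 90 mm (x) by 110 mm (y), 32 mm high, walls and floor 4 mm thick, 0.24 to 0.39 kg. Origin: centre of its underside; axes parallel to the dispenser's. It stands between the rails with 3 mm play each side, pulled out toward the robot (-x of the dispenser) by 55 to 85 mm from home.
- ball_1: Steel ball, 22 mm across, 43 g; origin at its centre. No. 1 of the three waiting in the chute behind the gate, counted from the gate.
- ball_2: Steel ball, 22 mm across, 43 g; origin at its centre. No. 2 of the three waiting in the chute behind the gate, counted from the gate.
- ball_3: Steel ball, 22 mm across, 43 g; origin at its centre. No. 3 of the three waiting in the chute behind the gate, counted from the gate.
- saw_wax_pot: Flat round tin 65 mm across, 29 mm high, bystander beyond the tray's -y side, loose. Origin: centre of its underside.
- polish_bar: Bar of polishing compound 38x100x32 mm, lying near the paddle on its +y side, bystander, loose. Origin: centre of its underside.
- masking_tape: Roll of masking tape 96 mm across, 25 mm high, lying flat, bystander, loose. Origin: centre of its underside.
- pliers_flat: Pliers 44x141x11 mm, lying flat, bystander, loose. Origin: centre of its underside.
- lighter: Pocket lighter 24x74x12 mm, lying flat, bystander, loose. Origin: centre of its underside.
- charcoal_block: Block of charcoal 57x100x33 mm, bystander, loose. Origin: centre of its underside.

How it is judged (in metres and radians):
On the way, in this order (a step that is already met when the one before it is completed fails the run):
1. the tray is pushed home against its stop (x of tray in the frame of dispenser above 0.074 m and height (world z) of tray below 0.006 m), for 0.2 s.
2. with the tray home, the paddle is pressed and the gate is up (all of step 1 and value of joint lever above 0.25 rad), for 0.2 s.
3. all three balls have rolled into the tray (all of step 1 and x of ball_1 in the frame of tray between -0.045 and 0.045 m and y of ball_1 in the frame of tray between -0.055 and 0.055 m and z of each of ball_1, ball_2, ball_3 in the frame of tray below 0.025 m and x of ball_2 in the frame of tray between -0.045 and 0.045 m and y of ball_2 in the frame of tray between -0.055 and 0.055 m and x of ball_3 in the frame of tray between -0.045 and 0.045 m and y of ball_3 in the frame of tray between -0.055 and 0.055 m), for 0.2 s.
At the end, for the whole second after the job is handed in: The tray stands flat within 6 mm of its home place against the stop, all three balls lie inside the tray and have come to rest (under 0.08 m/s), and the lever is back up with the gate shut (under 0.03 rad) (all of step 3 and value of joint lever below 0.03 rad and linear speed of each of ball_1, ball_2, ball_3 below 0.08 m/s); the robot touches nothing.
It fails at once if the tray is lifted or tipped (height (world z) of tray above 0.012 m or angle between tray's own z axis and vertical above 0.15 rad).
It fails at once if the robot touches a ball (contact force between any of the fingers, the arm and ball_1 above 0.3 N or contact force between any of the fingers, the arm and ball_2 above 0.3 N or contact force between any of the fingers, the arm and ball_3 above 0.3 N).
It fails at once if a bystander is moved by more than 20 mm (distance of any of saw_wax_pot, polish_bar, masking_tape, pliers_flat, lighter, charcoal_block from where it was at the start of the episode above 0.02 m).
It also fails if it takes over 48 s, if anything falls off the work surface, if the arm or the gripper's body presses on something with over 40 N, if the wrist force passes 120 N, or if a joint passes its speed limit or range.

ROBOT

A 7-joint arm with a two-finger parallel gripper is mounted at the origin on a cart in front of the work surface, level with it; the furniture and walls round the work are solid. World frame = base frame: x ahead of the robot, y to its left, z up, the work surface at z = 0. Lengths are in mm, angles in rad, forces in N, time in s.
With the tool pointing down it reaches from about 400 to 750 mm from the base axis. Payload 19.5 kg.
Tool frame: the origin (TCP) lies between the finger pads; the fingertips stand 22 mm ahead of it and the grasp point (between the pads) lies 3 mm ahead of it (env.tips_ahead is the distance from the TCP to the fingertips, in mm); z points along the fingers, x is the direction in which the jaws open and shut, and the axes are right-handed (so a half turn about z gives the same grasp; the last joint's range is limited). The gripper opens to 85 mm and grips with 20 to 120 N. Pads are 22 mm wide; open, the fingers measure 114 mm over their backs; the gripper's body (76 mm by 85 mm) begins 54 mm behind the grasp point. The pads swing forward as they close: fully open they stand 13 mm farther back than shut.
Start: joints at [1.25, 0.707, -0.028, 1.485, 0.022, 0.951, -0.075], TCP at [158.234, -552.77, 217.268] pointing down, gripper open.
Joint ranges: [-2.71, 2.71], [-0.32, 2.16], [-1.57, 1.52], [0, 2.45], [-1.46, 4.6], [0, 2.02], [-2.83, 2.83]. Speed limits (rad/s): [1.89, 1.89, 2.57, 2.57, 3.01, 3.01, 3.01].

INTERFACE

Orientations are given as a unit quaternion [x, y, z, w].
In Python, from rig import read_state, optics, env gives the robot as it stands. The module is installed in compiled form; this text tells all that it offers.
- The arm moves only by the tool drive_tool, never from a script. Its argument "series" is a list of rows, each a list of 2 entries, a list of its own where there are three numbers: the shift along the tool's x, y, z in m, then the turn, a rotation vector about the tool's x, y, z in degrees. In form: [[[x, y, z], [ax, ay, az]], ...]. A call has 1 to 8 rows; each row is the pose to reach, as a shift and turn from the pose commanded when the call began, along the tool's axes at that moment; what a row does not reach only later rows make up. A row lasts 1/8 s, in which the tool goes at most 62.5 mm and 10.7 degrees, less where a joint would pass 70% of its speed; a pose out of reach is approached as far as the arm can. A call with a gripper value outside its range is refused whole. "jaw" is the gripper's target within -1 to 1 (fully open at 1, half-way at 0, shut at -1), set as the call begins (left out, the last holds). The fingers move at their own pace and stop on an object; the grip force is fixed at half the most. Time passes only in rows, so rows that repeat a pose let the fingers close. It gives the time, the measured TCP pose, the force and the opening at its end, in the units of the state.
- read_state(): the state, without advancing time (a new reading comes with each control period).
- optics.snapshot(name): name is "side" or "top" or "wrist"; returns the picture (384x512x3 uint8, red, green, blue); there is no depth.
- optics.camera_info(name): a dict with "vertical_fov" (degrees; the focal length in pixels is half the picture's height over the tangent of half this angle, whatever the lens; pixels are square), "cx", "cy" (the principal point, pixels), "world_to_cam" (4x4, takes a point from world to camera coordinates); the wrist camera has in their place "hand_eye" (4x4, takes a point from camera to tool coordinates, whose origin is the TCP and whose axes are the tool frame's). Camera axes: x right, y down, z forward; pixel columns grow to the right and rows downward; lengths in mm; the calibration is good to about 2 mm. The wrist camera is an equidistant fisheye: a pixel r from the principal point sees the ray r / f radians off the axis. A picture is of the moment at which its call begins: read the wrist's pose just before it. camera_info takes no time and is no camera call.
- env.hand_in(): hands the job in, once; it reports no verdict.
The state is a dict: "time": time; "qpos": joint angles; "qd": joint speeds; "effort": joint torques, N m; "position": TCP position; "orientation": TCP orientation; "contact_force": force on the tool from outside, world axes, zero at the start; "wrist_torque": the same for the moment, N m; "gripper_width": opening from 0.0 (shut) to 1.0 (fully open).
Only numpy, scipy, OpenCV 4.12 (cv2) and the standard library are available. Lean on these libraries where they do the work, as an engineer would, in place of code of your own. Each camera call takes 0.05 s, during which the arm holds its last target. There are 200 camera calls.

## Working session

There is one attempt and no reset: what is moved stays moved. The work goes in short steps, Python scripts to look and compute and a tool call to move; the robot and the scene stay as the last step left them, time stands still between calls to the robot, and variables do not carry over. Pictures are saved under pics/ and viewed, about 8 in all and at most 12, crops included, and the job is handed in when it is done.

Besides the shell and the picture viewer there is one more tool, called by a JSON object that holds its "fn" and its "kwargs". drive_tool: Moves the arm, as the interface text tells. Its arguments: {"type":"object","properties":{"series":{"type":"array"},"jaw":{"type":"number"}},"required":["series"]}

```bash
mkdir -p pics
python3 - <<'E'
from rig import read_state, optics, env
import cv2, numpy as np
s=read_state(); print(s['time'],s['position'],s['orientation'],s['gripper_width'],env.tips_ahead)
for n in ('top','side'):
    i=optics.snapshot(n); cv2.imwrite(f'pics/{n}0.png',i[:,:,::-1]); print(n,optics.camera_info(n))
print(optics.camera_info('wrist'))
E
```

```text
0.0 [ 158.18814561 -552.52684579  216.87478066] [ 7.98514390e-01 -6.01975497e-01 -4.19416968e-04 -3.07200462e-04] 1.0016581624007312 22.0
top {'vertical_fov': 53.57704832005928, 'cx': 250.91624064493305, 'cy': 184.92392756623133, 'world_to_cam': array([[-1.55828580e-02, -9.99866441e-01, -4.92687219e-03,
        -5.15944567e+00],
       [-9.80853693e-01,  1.62428191e-02, -1.94067524e-01,
         5.65049641e+02],
       [ 1.94121631e-01,  1.80841412e-03, -9.80975801e-01,
         1.03695741e+03],
       [ 0.00000000e+00,  0.00000000e+00,  0.00000000e+00,
         1.00000000e+00]])}
side {'vertical_fov': 46.332946565611, 'cx': 252.89817389989767, 'cy': 187.13802816253195, 'world_to_cam': array([[-5.57962551e-01, -8.29695802e-01,  1.68127572e-02,
         2.93737326e+02],
       [-6.58124895e-01,  4.30059803e-01, -6.17996916e-01,
         4.16550714e+02],
       [ 5.05518955e-01, -3.55884029e-01, -7.86000727e-01,
         1.22306335e+03],
       [ 0.00000000e+00,  0.00000000e+00,  0.00000000e+00,
         1.00000000e+00]])}
{'vertical_fov': 65.70646984690485, 'cx': 255.80444282528754, 'cy': 189.5119266263777, 'hand_eye': array([[ 9.99999836e-01,  3.96976585e-04, -4.11836806e-04,
         1.77090164e-01],
       [-2.69071519e-04,  9.61800512e-01,  2.73751171e-01,
        -6.81257274e+01],
       [ 5.04777656e-04, -2.73751015e-01,  9.61800461e-01,
        -1.55672163e+02],
       [ 0.00000000e+00,  0.00000000e+00,  0.00000000e+00,
         1.00000000e+00]])}
```

View pics/top0.png

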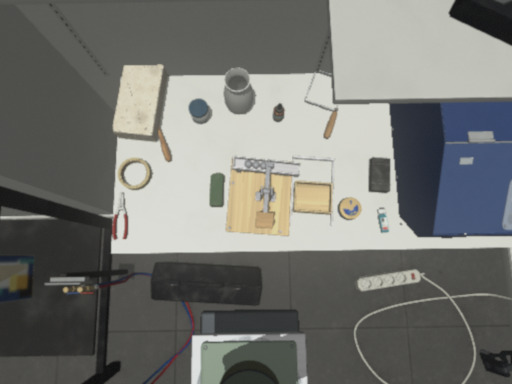

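View pics/side0.png

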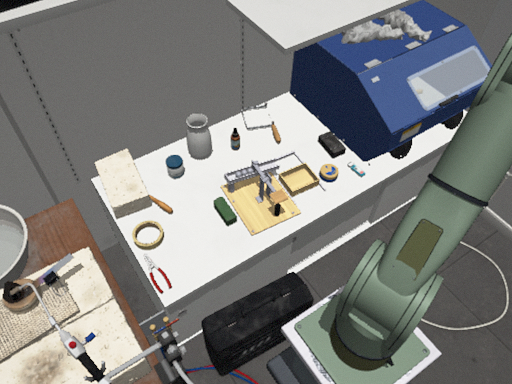

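Top view: the dispenser base spans about (228–298, 158–235), with the paddle at (265,220). The tray is at (312,198), the tin at (349,208) and the polish bar at (217,190). The side view agrees, with the paddle near (277,209) and the tray near (299,179). Next I'll take enlarged crops.

Run:
```python
import cv2
t=cv2.imread('pics/top0.png')[145:245,205:370]; s=cv2.imread('pics/side0.png')[145:235,205:355]
cv2.imwrite('pics/tc.png',cv2.resize(t,None,fx=4.8,fy=4.8,interpolation=cv2.INTER_CUBIC))
cv2.imwrite('pics/sc.png',cv2.resize(s,None,fx=5,fy=5,interpolation=cv2.INTER_CUBIC))
```

```text
(no output)
```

View pics/tc.png

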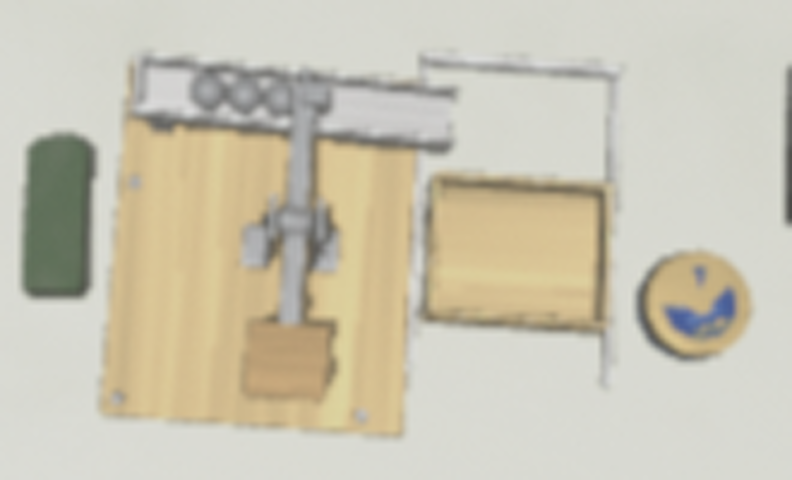

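View pics/sc.png

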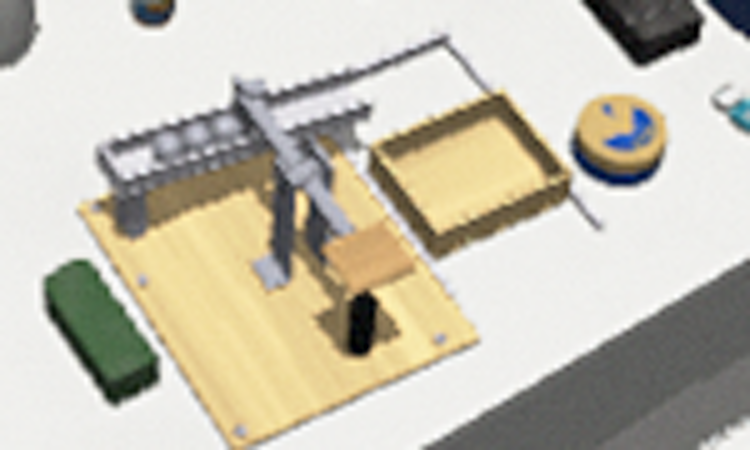

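Crop readings:
- **Top (×4.8):** tray rim corners (432,172), (613,184), (606,330), (422,318); paddle (248,320), (337,322), (330,400), (243,393).
- **Side (×5):** tray rim corners (372,152), (503,93), (570,182), (437,237); paddle (325,245), (383,222), (414,262), (350,290).

Next I'll triangulate these and fit the dispenser's yaw.

```bash
cat > h.py <<'E'
from rig import read_state, optics, env
import cv2, numpy as np
from scipy.spatial.transform import Rotation as R
def P(n):
    c=optics.camera_info(n); f=192/np.tan(np.radians(c['vertical_fov']/2))
    return np.array([[f,0,c['cx']],[0,f,c['cy']],[0,0,1]])@c['world_to_cam'][:3]
def tri(a,b):
    X=cv2.triangulatePoints(P('top'),P('side'),np.float64(a).T,np.float64(b).T); return (X[:3]/X[3]).T
def plane(n,uv,z):
    p=P(n); H=np.c_[p[:,0],p[:,1],p[:,2]*z+p[:,3]]
    q=np.linalg.solve(H,np.c_[np.float64(uv),np.ones(len(uv))].T); return (q[:2]/q[2]).T
T=lambda a:np.float64(a)/4.8+[204.6,144.6]
S=lambda a:np.float64(a)/5+[204.6,144.6]
E
python3 - <<'E'
from h import *
np.set_printoptions(precision=1,suppress=True)
tt=T([(432,172),(613,184),(606,330),(422,318)]);ts=S([(372,152),(503,93),(570,182),(437,237)])
pt=T([(248,320),(337,322),(330,400),(243,393)]);ps=S([(325,245),(383,222),(414,262),(350,290)])
bt=T([(130,62),(100,415),(402,436)]);bs=S([(78,207),(235,447),(478,342)])
for nm,a,b,z in (('tray',tt,ts,32),('paddle',pt,ps,108),('base',bt,bs,8)):
    X=tri(a,b);print(nm,X,X.mean(0));A=plane('top',a,z);B=plane('side',b,z);print(np.c_[A,B],A.mean(0),B.mean(0))
print('stop far L,R',plane('top',T([(422,57),(620,70)]),14),'rail end R',plane('top',T([(605,387)]),9))
print('stop side R',plane('side',S([(447,38)]),14),'rail',plane('side',S([(601,228)]),9))
print('chute mouth top wall',plane('top',T([(456,92),(450,148)]),59))
print('tin',plane('top',T([(697,303)]),29),plane('side',S([(620,135)]),29))
print('bar',plane('top',T([(60,215)]),32))
E
```

```text
tray [[ 582.2 -144.9   21.4]
 [ 573.8 -254.8   22.5]
 [ 484.5 -244.5   21.7]
 [ 491.4 -133.1   31.9]] [ 533.  -194.3   24.4]
[[ 580.8 -142.8  574.8 -139.7]
 [ 571.5 -253.1  568.1 -248.4]
 [ 482.  -243.8  479.7 -237. ]
 [ 491.  -133.4  491.5 -132.8]] [ 531.3 -193.3] [ 528.5 -189.5]
paddle [[480.8 -28.4 110.1]
 [482.3 -77.3  96.9]
 [438.7 -70.  108.3]
 [442.3 -22.6 110.6]] [461.  -49.6 106.5]
[[481.9 -27.6 481.4 -30. ]
 [480.  -77.5 476.4 -70.9]
 [436.4 -72.4 440.5 -68.4]
 [441.1 -24.1 444.8 -22.8]] [459.8 -50.4] [460.8 -48. ]
base [[ 661.4   43.7    6.2]
 [ 438.3   63.3   12.2]
 [ 423.8 -120.5    0.6]] [507.8  -4.5   6.3]
[[ 660.2   43.1  660.6   44.8]
 [ 437.7   62.7  441.2   62.4]
 [ 422.1 -121.1  421.  -115.8]] [506.7  -5.1] [507.6  -2.9]
stop far L,R [[ 658.7 -141.4]
 [ 648.2 -265.6]] rail end R [[ 449.8 -246. ]]
stop side R [[ 643.7 -258.5]] rail [[ 449.5 -243.5]]
chute mouth top wall [[ 624.2 -156. ]
 [ 589.7 -151. ]]
tin [[ 497.8 -300.4]] [[ 495.1 -294.6]]
bar [[557.8  85.1]]
```

Dispenser yaw is about −5.0° and its origin about (538, −76). The tray is at about (531, −192), which is 77 mm out, and home is about (607, −201). I'll close the jaws and go above a point in front of the tray at (450, −185), turning by 21°.

{"fn": "drive_tool", "kwargs": {"series": [[[-0.034,-0.048,0],[0,0,3]],[[-0.068,-0.095,0],[0,0,6]],[[-0.102,-0.143,0],[0,0,9]],[[-0.136,-0.191,0],[0,0,12]],[[-0.171,-0.239,0],[0,0,15]],[[-0.205,-0.286,0],[0,0,18]],[[-0.239,-0.334,0],[0,0,21]],[[-0.273,-0.381,0],[0,0,21]]], "jaw": -1}}

```text
time: 1.1
position: [450.4, -183.7, 217.2]
orientation: [-0.675, 0.738, 0.0, -0.0]
contact_force: [0.5, -0.8, 0.5]
gripper_width: 0.002
```

{"fn": "drive_tool", "kwargs": {"series": [[[0,0,0.045],[0,0,0]],[[0,0,0.09],[0,0,0]],[[0,0,0.125],[0,0,0]],[[0,0,0.155],[0,0,0]],[[0,0,0.17],[0,0,0]],[[0,0,0.177],[0,0,0]],[[0,0,0.177],[0,0,0]]]}}

```text
time: 1.98
position: [449.5, -185.5, 40.6]
orientation: [-0.675, 0.737, -0.0, 0.0]
contact_force: [-0.4, 0.2, -0.2]
gripper_width: -0.0
```

Run:
```python
from h import *
s=read_state(); print(s['time'],s['position'],s['contact_force'])
t=optics.snapshot('side')[145:235,205:355,::-1]; w=optics.snapshot('wrist')[:,:,::-1]
t=cv2.resize(t,None,fx=4,fy=4,interpolation=cv2.INTER_CUBIC)
cv2.imwrite('pics/a.png',np.hstack([t[:,:300+100],cv2.resize(w,(400,300))[:, :].__class__(0) if 0 else cv2.copyMakeBorder(cv2.resize(w,(400,300)),0,60,0,0,cv2.BORDER_CONSTANT)]))
```

```text
1.975 [ 449.53986144 -185.50665061   40.58854559] [-0.38615865  0.2036124  -0.22387845]
```

View pics/a.png

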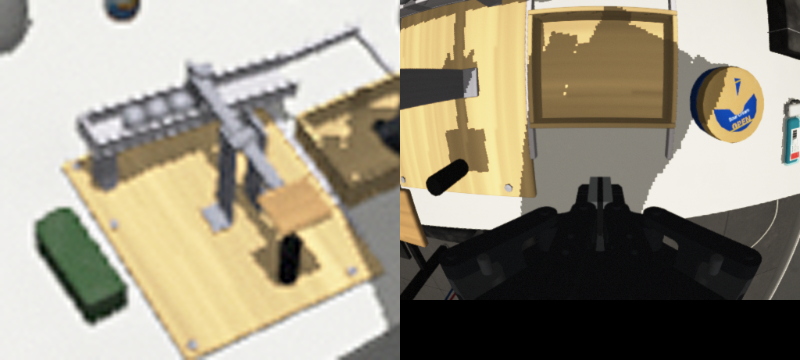

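The wrist view shows the closed fingers centred on the tray's near wall, with the tip at (600,178) and the tray at columns 530–678. The path is clear, so I'll start pushing.

{"fn": "drive_tool", "kwargs": {"series": [[[0,-0.012,0],[0,0,0]],[[0,-0.022,0],[0,0,0]],[[0,-0.032,0],[0,0,0]],[[0,-0.042,0],[0,0,0]],[[0,-0.052,0],[0,0,0]],[[0,-0.062,0],[0,0,0]],[[0,-0.072,0],[0,0,0]],[[0,-0.08,0],[0,0,0]]]}}

```text
time: 3.08
position: [529.7, -192.5, 40.2]
orientation: [-0.675, 0.737, 0.0, 0.0]
contact_force: [-0.1, 0.5, -0.2]
gripper_width: 0.003
```

{"fn": "drive_tool", "kwargs": {"series": [[[0,-0.005,0],[0,0,0]],[[0,-0.009,0],[0,0,0]],[[0,-0.012,0],[0,0,0]],[[0,-0.014,0],[0,0,0]],[[0,-0.014,0],[0,0,0]]]}}

```text
time: 3.7
position: [543.1, -193.7, 40.3]
orientation: [-0.675, 0.737, 0.0, 0.0]
contact_force: [0.4, 0.2, 0.1]
gripper_width: -0.002
```

Run:
```python
from h import *
w=optics.snapshot('wrist')[:,:,::-1]; t=optics.snapshot('top')[145:245,250:370,::-1]
cv2.imwrite('pics/b.png',np.hstack([cv2.copyMakeBorder(cv2.resize(t,None,fx=3.2,fy=3.2,interpolation=cv2.INTER_CUBIC),0,64,0,0,cv2.BORDER_CONSTANT),w[:384,100:500]]))
```

```text
(no output)
```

View pics/b.png

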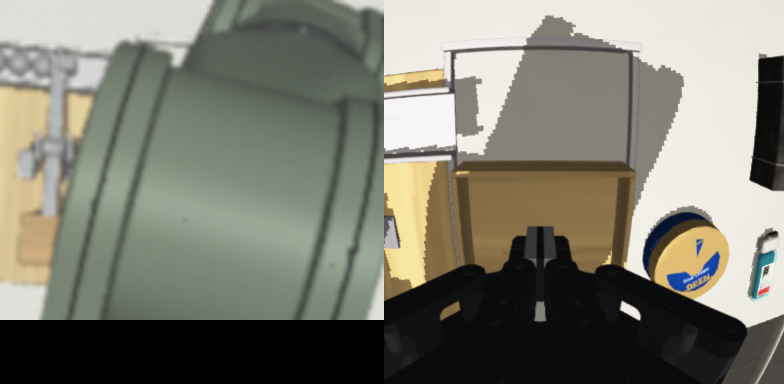

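```bash
cat >> h.py <<'E'
def wray(uv,z,pos,q):
    c=optics.camera_info('wrist'); f=192/np.tan(np.radians(c['vertical_fov']/2)); out=[]
    for u,v in uv:
        d=np.array([u-c['cx'],v-c['cy']]); r=np.hypot(*d); th=r/f
        ray=np.r_[d/r*np.sin(th),np.cos(th)]; M=c['hand_eye']; Rw=R.from_quat(q).as_matrix()
        o=Rw@M[:3,3]+pos; g=Rw@M[:3,:3]@ray; out.append(o+g*(z-o[2])/g[2])
    return np.array(out)
E
python3 - <<'E'
from h import *
np.set_printoptions(precision=1,suppress=True)
s=read_state(); p,q=s['position'],s['orientation']; print(s['time'],p)
print('far rim',wray([(173,163),(349,163)],32,p,q),'stop',wray([(159,43),(356,42)],14,p,q), 'tip px at z18',wray([(256,228)],18,p,q))
p0=np.array([449.54,-185.5,40.6])
print('before: rim far/near',wray([(169,15),(354,13),(165,160),(353,160)],32,p0,q))
E
```

```text
3.8 [ 542.9 -193.7   40.3]
far rim [[ 584.3 -150.1   32. ]
 [ 575.5 -251.4   32. ]] stop [[ 659.1 -143.9   14. ]
 [ 649.2 -266.4   14. ]] tip px at z18 [[ 534.4 -193.7   18. ]]
before: rim far/near [[ 577.  -148.2   32. ]
 [ 570.  -252.7   32. ]
 [ 493.2 -137.2   32. ]
 [ 483.7 -245.8   32. ]]
```

The wrist rays put the tray's far rim at x≈580, almost unmoved, so the fingertips must have passed above the tray. Next, a side look to check the real tip height.

Run:
```python
from h import *
w=optics.snapshot('wrist')[150:384,150:370,::-1]; t=optics.snapshot('side')[120:220,230:350,::-1]
cv2.imwrite('pics/c.png',np.hstack([cv2.resize(t,(480,400),interpolation=cv2.INTER_CUBIC),cv2.resize(w,(320,340),interpolation=cv2.INTER_CUBIC).copy() if 0 else cv2.copyMakeBorder(cv2.resize(w,(320,340)),0,60,0,0,cv2.BORDER_CONSTANT)]))
```

```text
(no output)
```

View pics/c.png

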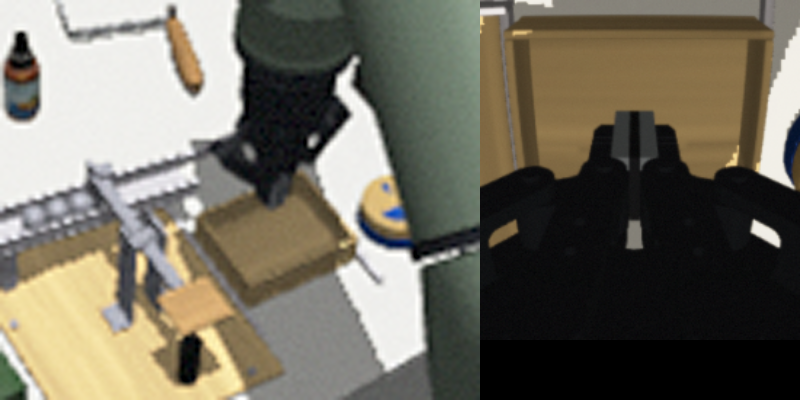

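Run:
```python
from h import *
np.set_printoptions(precision=1,suppress=True)
for z in (20,30,40,50,60): print(z,plane('side',[(298.6,171)],z), plane('side',[(298.6,173)],z))
s=read_state(); p,q=s['position'],s['orientation']
c=optics.camera_info('wrist')
for z in (20,30,40,50,60): print(z,wray([(255,228)],z,p,q))
print('tray rim side corners',plane('side',np.array([(195,225),(298,170),(355,240),(248,300)])/4+[230,120],32))
```

```text
20 [[ 559.7 -214.3]] [[ 552.5 -208.7]]
30 [[ 553.5 -208.3]] [[ 546.4 -202.8]]
40 [[ 547.3 -202.3]] [[ 540.2 -196.9]]
50 [[ 541.1 -196.3]] [[ 534.1 -190.9]]
60 [[ 534.9 -190.4]] [[ 527.9 -185. ]]
20 [[ 535.4 -193.1   20. ]]
30 [[ 539.7 -193.5   30. ]]
40 [[ 544.  -193.9   40. ]]
50 [[ 548.3 -194.4   50. ]]
60 [[ 552.6 -194.8   60. ]]
tray rim side corners [[ 570.8 -135.7]
 [ 572.  -248.4]
 [ 482.8 -240.2]
 [ 481.5 -125.2]]
```

Both views put the closed fingertips at about TCP height (z≈40–48), not 22 mm ahead of it. So they slid over the 32 mm rim without touching, and the tray hasn't moved. I'll back out with a small lift and go 24 mm lower.

{"fn": "drive_tool", "kwargs": {"series": [[[0,0,-0.015],[0,0,0]],[[0,0.03,-0.015],[0,0,0]],[[0,0.06,-0.015],[0,0,0]],[[0,0.09,-0.015],[0,0,0]],[[0,0.097,-0.015],[0,0,0]],[[0,0.097,0],[0,0,0]],[[0,0.097,0.01],[0,0,0]],[[0,0.097,0.016],[0,0,0]]]}}

```text
time: 4.9
position: [446.6, -185.1, 23.3]
orientation: [-0.676, 0.737, 0.0, -0.0]
contact_force: [0.3, -0.3, 0.3]
gripper_width: -0.003
```

{"fn": "drive_tool", "kwargs": {"series": [[[0,0,0.003],[0,0,0]],[[0,0,0.005],[0,0,0]],[[0,0,0.008],[0,0,0]],[[0,0,0.008],[0,0,0]]]}}

```text
time: 5.4
position: [446.4, -185.2, 16.2]
orientation: [-0.675, 0.737, 0.0, 0.0]
contact_force: [0.1, -0.0, 0.1]
gripper_width: 0.003
```

{"fn": "drive_tool", "kwargs": {"series": [[[0,-0.01,0],[0,0,0]],[[0,-0.018,0],[0,0,0]],[[0,-0.026,0],[0,0,0]],[[0,-0.034,0],[0,0,0]],[[0,-0.042,0],[0,0,0]],[[0,-0.05,0],[0,0,0]]]}}

```text
time: 6.15
position: [496.5, -189.6, 16.2]
orientation: [-0.675, 0.737, 0.0, -0.0]
contact_force: [-3.1, -0.1, 0.7]
gripper_width: 0.002
```

Run:
```python
from h import *
s=read_state(); print(s['position'],s['orientation'],s['contact_force'])
w=optics.snapshot('wrist')[:,:,::-1]; cv2.imwrite('pics/d.png',w)
```

```text
[ 496.48543696 -189.57292616   16.24807471] [-6.75385853e-01  7.37464478e-01  2.80504479e-04 -1.25618084e-04] [-3.06209252 -0.07566632  0.66888263]
```

View pics/d.png

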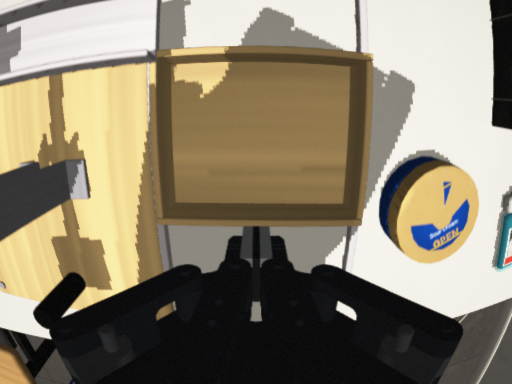

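The fingers are now in contact with the tray (3.1 N). The rim corners are at about (155,50), (373,54), (362,224) and (158,222). I'll work out what is left to push.

Run:
```python
from h import *
s=read_state(); p,q=s['position'],s['orientation']
X=wray([(155,50),(373,54),(362,224),(158,222)],32,p,q); print(X.round(1),X.mean(0))
dx=np.array([.9962,-.0872]); print('along dx tray, tcp, home', X.mean(0)[:2]@dx, p[:2]@dx, np.array([607.4,-200.6])@dx)
```

```text
[[ 599.5 -150.5   32. ]
 [ 589.2 -255.5   32. ]
 [ 501.9 -247.3   32. ]
 [ 512.6 -139.8   32. ]] [ 550.77060146 -198.27203843   32.        ]
along dx tray, tcp, home 565.9669949253307 512.2215067819152 622.5841999999999
```

{"fn": "drive_tool", "kwargs": {"series": [[[0,-0.008,0],[0,0,0]],[[0,-0.016,0],[0,0,0]],[[0,-0.024,0],[0,0,0]],[[0,-0.031,0],[0,0,0]],[[0,-0.038,0],[0,0,0]],[[0,-0.043,0],[0,0,0]],[[0,-0.048,0],[0,0,0]],[[0,-0.051,0],[0,0,0]]]}}

```text
time: 7.2
position: [547.3, -194.1, 16.3]
orientation: [-0.675, 0.737, 0.0, 0.0]
contact_force: [-2.8, 0.0, 1.0]
gripper_width: 0.002
```

{"fn": "drive_tool", "kwargs": {"series": [[[0,-0.002,0],[0,0,0]],[[0,-0.004,0],[0,0,0]],[[0,-0.004,0],[0,0,0]]]}}

```text
time: 7.58
position: [550.7, -194.6, 16.2]
orientation: [-0.675, 0.738, 0.0, -0.0]
contact_force: [-4.3, -1.4, 1.8]
gripper_width: -0.001
```

{"fn": "drive_tool", "kwargs": {"series": [[[0,-0.002,0],[0,0,0]],[[0,-0.003,0],[0,0,0]],[[0,-0.003,0],[0,0,0]]]}}

```text
time: 7.95
position: [551.5, -195.3, 16.0]
orientation: [-0.675, 0.738, 0.002, -0.002]
contact_force: [-17.1, -2.8, 7.8]
gripper_width: -0.003
```

Force has risen to 17 N against the stop. Now I'll retreat, lift and move above the paddle at (460, −49).

{"fn": "drive_tool", "kwargs": {"series": [[[0,0.02,0],[0,0,0]],[[0,0.04,0],[0,0,0]],[[0,0.04,-0.045],[0,0,0]],[[0,0.04,-0.09],[0,0,0]],[[0,0.04,-0.135],[0,0,0]],[[0,0.04,-0.16],[0,0,0]],[[0,0.04,-0.16],[0,0,0]]]}}

```text
time: 8.82
position: [515.3, -191.4, 178.0]
orientation: [-0.675, 0.737, -0.002, 0.001]
contact_force: [-0.0, 0.0, 0.2]
gripper_width: 0.002
```

Run:
```python
from h import *
s=read_state(); print(s['position'],s['orientation'],s['contact_force'])
w=optics.snapshot('wrist')[:,:,::-1]; cv2.imwrite('pics/e.png',w)
```

```text
[ 515.25499907 -191.40385105  177.96926252] [-0.67546584  0.73738873 -0.00162458  0.00105827] [-0.01044946  0.04057925  0.17294694]
```

View pics/e.png

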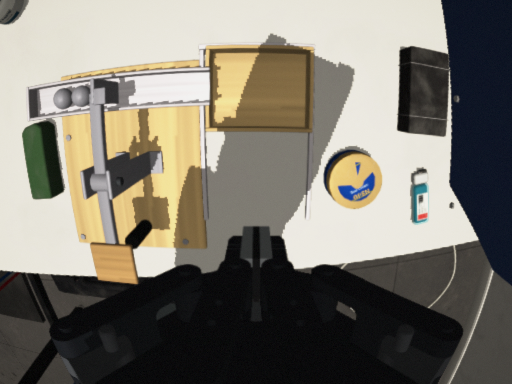

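The tray is now against the stop bar, with its rim at (208–314, 45–130) under the chute mouth. The paddle corners are (91,243), (132,247), (138,283) and (97,281).

Run:
```python
from h import *
s=read_state(); p,q=s['position'],s['orientation']
X=wray([(208,45),(314,46),(311,131),(205,131)],32,p,q).mean(0); Y=wray([(91,243),(132,247),(138,283),(97,281)],108,p,q)
print('tray',X.round(1),'paddle',Y.round(1),Y.mean(0).round(1))
t=np.array([461,-49,178]); print(R.from_quat(q).as_matrix().T@(t-p))
```

```text
tray [ 603.  -203.2   32. ] paddle [[480.4 -32.9 108. ]
 [475.3 -76.7 108. ]
 [436.7 -72.3 108. ]
 [438.  -25.2 108. ]] [457.6 -51.7 108. ]
[-136.93010994   65.89371495   -1.44074172]
```

{"fn": "drive_tool", "kwargs": {"series": [[[-0.045,0.022,0],[0,0,0]],[[-0.09,0.044,0],[0,0,0]],[[-0.12,0.06,0],[0,0,0]],[[-0.136,0.067,0],[0,0,0]],[[-0.136,0.067,0.015],[0,0,0]],[[-0.136,0.067,0.03],[0,0,0]],[[-0.136,0.067,0.045],[0,0,0]],[[-0.136,0.067,0.045],[0,0,0]]]}}

```text
time: 9.88
position: [458.7, -49.8, 130.1]
orientation: [-0.675, 0.737, 0.001, -0.001]
contact_force: [-0.7, -1.2, -0.2]
gripper_width: -0.002
```

Run:
```python
from h import *
s=read_state(); print(s['position'],s['contact_force'])
w=optics.snapshot('wrist')[:,:,::-1]; t=optics.snapshot('side')[130:230,230:350,::-1]
cv2.imwrite('pics/f.png',np.hstack([cv2.resize(t,(461,384),interpolation=cv2.INTER_CUBIC),w[:,60:390]]))
```

```text
[458.73029405 -49.78025431 130.12466515] [-0.67314683 -1.24719223 -0.20289926]
```

View pics/f.png

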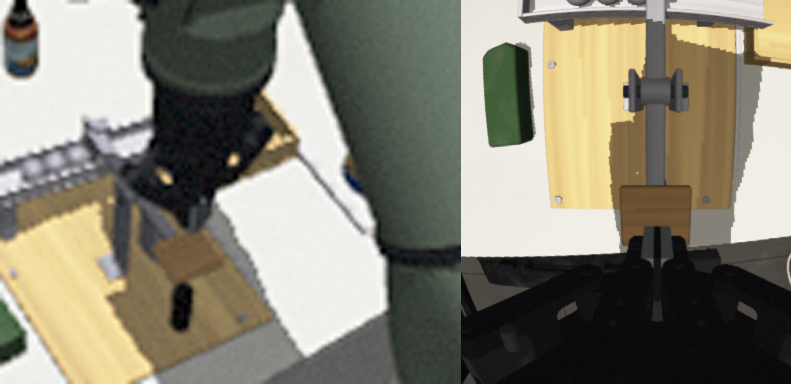

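The fingers are centred over the paddle, which is at (655,212) in the right panel, with a visible gap. I'll press down and watch the force.

{"fn": "drive_tool", "kwargs": {"series": [[[0,0,0.01],[0,0,0]],[[0,0,0.018],[0,0,0]],[[0,0,0.024],[0,0,0]],[[0,0,0.03],[0,0,0]],[[0,0,0.036],[0,0,0]],[[0,0,0.04],[0,0,0]],[[0,0,0.044],[0,0,0]],[[0,0,0.047],[0,0,0]]]}}

```text
time: 10.98
position: [459.1, -49.8, 84.1]
orientation: [-0.675, 0.737, 0.0, -0.0]
contact_force: [-4.0, 1.0, 1.9]
gripper_width: -0.001
```

{"fn": "drive_tool", "kwargs": {"series": [[[0,0,0.001],[0,0,0]],[[0,0,0.002],[0,0,0]],[[0,0,0.002],[0,0,0]]]}}

```text
time: 11.35
position: [459.3, -49.8, 82.3]
orientation: [-0.675, 0.737, 0.0, 0.0]
contact_force: [-2.9, 0.7, 2.2]
gripper_width: 0.0
```

{"fn": "drive_tool", "kwargs": {"series": [[[0,0,0.002],[0,0,0]],[[0,0,0.003],[0,0,0]],[[0,0,0.004],[0,0,0]],[[0,0,0.004],[0,0,0]]]}}

```text
time: 11.85
position: [459.5, -49.8, 78.3]
orientation: [-0.675, 0.737, -0.0, 0.0]
contact_force: [-1.4, -0.3, 3.1]
gripper_width: -0.003
```

Run:
```python
from h import *
s=read_state(); print(s['time'],s['position'],s['contact_force'])
w=optics.snapshot('wrist')[:,:,::-1]; t=optics.snapshot('side')[130:230,220:340,::-1]
cv2.imwrite('pics/g.png',np.hstack([cv2.resize(t,(461,384),interpolation=cv2.INTER_CUBIC),w[:,60:390]]))
```

```text
11.85 [459.54556014 -49.82169257  78.30216126] [-1.39787412 -0.2594931   3.05128194]
```

View pics/g.png

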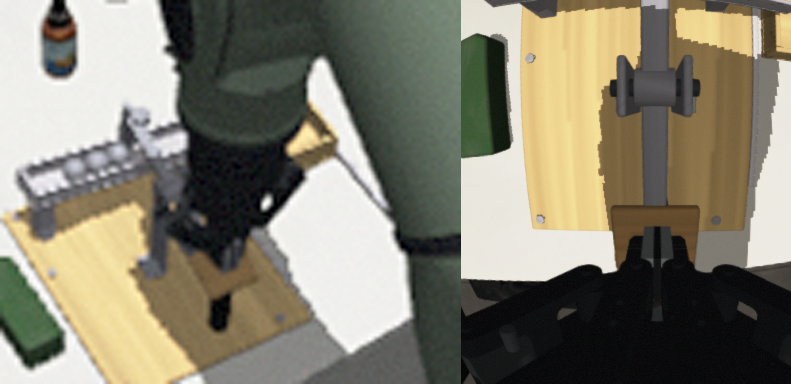

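The gate end of the lever is partly raised and the balls are still at (72–118, 152–165) in the left panel. The force is still at the spring level, so the lever isn't on its stop yet. I'll press on.

{"fn": "drive_tool", "kwargs": {"series": [[[0,0,0.002],[0,0,0]],[[0,0,0.003],[0,0,0]],[[0,0,0.004],[0,0,0]],[[0,0,0.004],[0,0,0]]]}}

```text
time: 12.45
position: [459.4, -49.8, 74.3]
orientation: [-0.675, 0.737, -0.0, 0.0]
contact_force: [0.5, -0.2, 2.7]
gripper_width: 0.001
```

{"fn": "drive_tool", "kwargs": {"series": [[[0,0,0.001],[0,0,0]],[[0,0,0.002],[0,0,0]],[[0,0,0.003],[0,0,0]],[[0,0,0.003],[0,0,0]]]}}

```text
time: 12.95
position: [459.3, -49.8, 71.2]
orientation: [-0.675, 0.737, 0.0, -0.0]
contact_force: [1.4, 0.4, 4.1]
gripper_width: -0.001
```

{"fn": "drive_tool", "kwargs": {"series": [[[0,0,0.001],[0,0,0]],[[0,0,0.002],[0,0,0]],[[0,0,0.002],[0,0,0]],[[0,0,0.002],[0,0,0]]]}}

```text
time: 13.45
position: [459.3, -49.8, 69.3]
orientation: [-0.675, 0.737, 0.0, -0.0]
contact_force: [1.3, 0.4, 3.3]
gripper_width: 0.0
```

{"fn": "drive_tool", "kwargs": {"series": [[[0,0,0.001],[0,0,0]],[[0,0,0.002],[0,0,0]],[[0,0,0.003],[0,0,0]],[[0,0,0.003],[0,0,0]]]}}

```text
time: 13.95
position: [459.6, -49.8, 66.7]
orientation: [-0.675, 0.737, -0.0, 0.0]
contact_force: [-0.2, 0.1, 19.4]
gripper_width: 0.001
```

Run:
```python
from h import *
s=read_state(); print(s['time'],s['position'],s['contact_force'])
w=optics.snapshot('wrist')[:,:,::-1]; t=optics.snapshot('side')[:,:,::-1]
cv2.imwrite('pics/h_s.png',t); cv2.imwrite('pics/h_w.png',w)
# compare side chute area with the start: where did it change (ball places)?
a=cv2.imread('pics/side0.png'); 
d=cv2.absdiff(a,t).max(2)[165:185,225:262]; print((d>35).astype(int).sum(0)); 
g=cv2.imread('pics/side0.png',0)[170:178,232:258]; g2=cv2.cvtColor(t,cv2.COLOR_BGR2GRAY)[170:178,232:258]
print(g);print(g2)
```

```text
13.95 [459.59323046 -49.84426549  66.71678203] [-0.15933775  0.0796254  19.3631871 ]
[ 0  0  0  0  0  0  0  0  0  0  3  5  6  6  6  5  5  6  5  5  5  5  4  5
  6  5  5  4  6  7  7  5  2  6  6  8 10]
[[245 237 216 214 197 142  92  87  88  98 133 171 186 169 122 132 163 205
  199 178 163 110  62  80  86 146]
 [220 183 118  94 112 130 138 131 108 116 159 189 202 187 153 126 142 161
  162 150 134  89  67 109 109  93]
 [ 77  94  97 102 145 179 188 183 146 133 153 181 200 181 154 111 107 125
  126 129 155 147 116 108 111  85]
 [ 92  96 116 127 154 181 200 195 167 130 131 150 155 149 121 123 124 142
  142 130 177 194 142  92  83  81]
 [152 164 190 158 139 168 197 181 153 111  90 117 116 130 171 186 155 175
  172 114  88  98  88  85  87  82]
 [225 236 237 176 118 140 149 147 127 110 112 162 141 128 209 188 108  90
  103 101 104 114 113  99  87 100]
 [230 231 235 176  92 100 129 138 145 146 156 207 177 107  93  96 102  95
  117 113  96 118 120 113 105 117]
 [229 230 224 194 160 140 133 141 175 148 103 102 100 101  99 129 132  98
  121 127 105  98 110 119 119 121]]
[[244 237 216 217 198 146  98  90  87  91  92 103 118 136 158 186 196 222
  236 237 181 116 118 118 122 123]
 [223 182 119  98  94  98  98  98 115 127 151 172 195 206 229 233 233 231
  229 234 203 141 125 129 127 113]
 [ 79  95 100  95  96 119 121 148 184 195 227 236 233 232 232 231 229 229
  230 232 238 204 146 127 112  97]
 [ 93  95 116 142 156 187 197 224 235 234 232 232 230 229 230 224 225 238
  229 202 211 200 139  87  83  83]
 [155 167 187 212 230 235 232 232 231 231 232 232 220 227 239 213 184 213
  184 106  88  99  90  88  84  82]
 [226 234 234 232 232 230 230 229 231 228 232 239 194 182 230 181 101  91
   98  96 100 108 111 107  91  99]
 [230 230 231 228 232 232 231 233 231 200 201 222 170 102  91  99  98 103
  113 117  99 113 123 111 106 117]
 [231 232 222 225 236 230 207 206 196 141  98  95  99 101 101 127 125  98
  123 128 107  99 114 122 118 122]]
```

The lever is on its stop (19 N) and the ball places in the chute now show bare white floor. I'll hold for 2 s more with slightly less force.

{"fn": "drive_tool", "kwargs": {"series": [[[0,0,-0.001],[0,0,0]],[[0,0,-0.001],[0,0,0]],[[0,0,-0.001],[0,0,0]],[[0,0,-0.001],[0,0,0]],[[0,0,-0.001],[0,0,0]],[[0,0,-0.001],[0,0,0]],[[0,0,-0.001],[0,0,0]],[[0,0,-0.001],[0,0,0]]]}}

```text
time: 15.05
position: [459.4, -49.8, 67.4]
orientation: [-0.675, 0.737, -0.0, 0.0]
contact_force: [1.0, 0.2, 9.0]
gripper_width: 0.004
```

{"fn": "drive_tool", "kwargs": {"series": [[[0,0,0],[0,0,0]],[[0,0,0],[0,0,0]],[[0,0,0],[0,0,0]],[[0,0,0],[0,0,0]],[[0,0,0],[0,0,0]],[[0,0,0],[0,0,0]],[[0,0,0],[0,0,0]],[[0,0,0],[0,0,0]]]}}

```text
time: 16.05
position: [459.4, -49.8, 67.4]
orientation: [-0.675, 0.737, -0.0, 0.0]
contact_force: [1.0, 0.5, 9.1]
gripper_width: 0.002
```

{"fn": "drive_tool", "kwargs": {"series": [[[0,0,-0.008],[0,0,0]],[[0,0,-0.016],[0,0,0]],[[0,0,-0.024],[0,0,0]],[[0,0,-0.032],[0,0,0]],[[0,0,-0.045],[0,0,0]],[[0,0,-0.07],[0,0,0]],[[0,0,-0.1],[0,0,0]],[[0,0,-0.13],[0,0,0]]]}}

```text
time: 17.05
position: [459.3, -49.8, 199.0]
orientation: [-0.675, 0.737, -0.0, 0.0]
contact_force: [-0.1, -1.1, -0.1]
gripper_width: -0.002
```

{"fn": "drive_tool", "kwargs": {"series": [[[0.04,0.01,-0.01],[0,0,0]],[[0.08,0.02,-0.01],[0,0,0]],[[0.12,0.03,-0.01],[0,0,0]],[[0.14,0.03,-0.01],[0,0,0]],[[0.14,0.03,-0.01],[0,0,0]]]}}

```text
time: 17.68
position: [416.9, -187.7, 207.8]
orientation: [-0.675, 0.738, -0.0, 0.0]
contact_force: [-0.1, -0.2, 0.2]
gripper_width: -0.001
```

Run:
```python
from h import *
s=read_state(); print(s['time'],s['position'],s['orientation'],s['contact_force'])
w=optics.snapshot('wrist')[:,:,::-1]; t=optics.snapshot('side')[130:230,220:340,::-1]
cv2.imwrite('pics/i_w.png',w); 
cv2.imwrite('pics/i.png',np.hstack([cv2.resize(t,(384,320),interpolation=cv2.INTER_CUBIC),w[:320,0:410]]))
```

```text
17.675 [ 416.87841175 -187.73934091  207.84782868] [-6.74572443e-01  7.38208593e-01 -3.03831500e-04  2.81675880e-05] [-0.12272247 -0.18202259  0.21569816]
```

View pics/i.png

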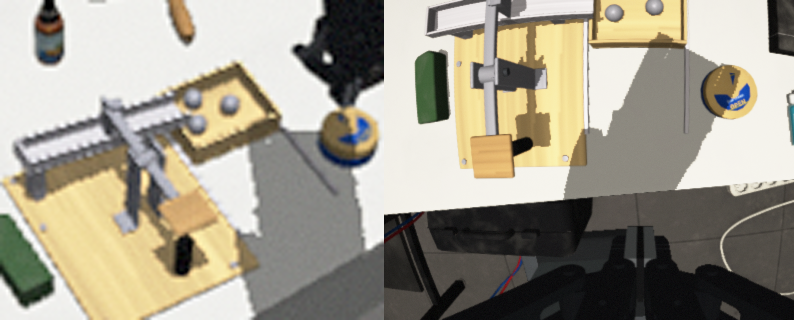

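The side view shows all three balls in the tray at (193,98), (197,124) and (230,103), and the chute is empty with the lever back up. Before handing in, I'll check numerically for rest, lever position, tray position and bystanders.

{"fn": "drive_tool", "kwargs": {"series": [[[0,0,0],[0,0,0]],[[0,0,0],[0,0,0]],[[0,0,0],[0,0,0]],[[0,0,0],[0,0,0]]]}}

```text
time: 18.27
position: [417.2, -186.5, 207.3]
orientation: [-0.675, 0.737, 0.0, 0.0]
contact_force: [0.2, -0.1, 0.5]
gripper_width: -0.002
```

Run:
```python
from h import *
w0=cv2.imread('pics/i_w.png'); w=optics.snapshot('wrist')[:,:,::-1]; s=optics.snapshot('side')[:,:,::-1]; s0=cv2.imread('pics/side0.png')
print('wrist motion px',(cv2.absdiff(w,w0).max(2)[:200]>40).sum())
d=cv2.absdiff(s,s0).max(2); 
print('paddle area diff',(d[188:205,268:290]>60).sum(),'bar',(d[195:228,212:238]>60).sum(),'tape/pliers',(d[215:295,125:180]>60).sum(),'tin/lighter/char', (d[130:185,318:368]>60).sum())
# tray rim far edge vs stop, wrist view at first home look and side corners now
X=plane('side',np.array([(237/3.2+220,60/3.2+130),(283/3.2+220,118/3.2+130),(186/3.2+220,160/3.2+130)]),32); print(X.round(1),(X[0]+X[2])/2)
```

```text
wrist motion px 5842
paddle area diff 18 bar 0 tape/pliers 0 tin/lighter/char 788
[[ 644.6 -257.5]
 [ 548.5 -247.4]
 [ 558.5 -124.2]] [ 601.59732858 -190.85309974]
```

Run:
```python
from h import *
a=[optics.snapshot('side') for _ in range(7)]
d=cv2.absdiff(a[0],a[-1]).max(2)
print('tray area moved px over 0.3 s',(d[145:185,270:312]>40).sum())
print(read_state()['time'],read_state()['contact_force'])
# stop bar vs tray far rim, home look, same dx axis (m. dispenser-relative)
p,q=[515.255,-191.404,177.969],[-0.67546584,0.73738873,-0.00162458,0.00105827]
dx=np.array([.9962,-.0872])
e=cv2.imread('pics/e.png',0)
print('column profile rows 36-56',e[36:56,250],e[36:56,290])
```

```text
tray area moved px over 0.3 s 0
18.725 [0.83526614 0.45356433 0.84524373]
column profile rows 36-56 [229 229 230 230 229 228 217 227 212 188 194 183 102  73  71  75 103 168
 188 190] [230 230 231 231 230 230 224 199 193 123  93  90  84  61  53  53  54  65
  94  96]
```

Nothing moved in the tray area over 0.3 s, and the stop bar and tray rim show no gap between them. I'm handing in.

```bash
python3 -c "
from rig import env; print(env.hand_in())"
```

```text
the job is handed in; nothing more can be done
None
```

I pushed the tray home against its stop and pressed the paddle down onto its stop. I kept it down until the three balls had rolled out, let it go, and handed in at about 18.7 s. No verdict is reported on hand-in.

**Last checks**
- **Tray:** the push met 17 N at the stop, against 3 N while sliding. A wrist picture taken just after the push shows no gap between the tray rim and the stop bar.
- **Balls:** the last side picture shows all three in the tray, and nothing moved there over 0.3 s.
- **Lever:** it looks back up. The paddle area differed from the start picture by only 18 pixels. I had no direct reading of the lever angle.
- **Bystanders:** the areas round the polish bar, tape and pliers are unchanged. The arm was in view over the tin, lighter and charcoal block, so the picture comparison there proves nothing. They look in place and nothing touched them.

**What failed or disagreed**
- **First push missed:** it passed over the tray rim without touching. The closed fingertips turned out to be at about TCP height or slightly behind it, not 22 mm ahead as stated. I went 24 mm lower and the second push worked. The paddle also had to be pressed to a TCP height of 67 mm, lower than expected.
- **Tray position:** the wrist camera put the tray's centre about 4 mm short of the home point I had worked out. A rough side-view estimate fell 6–11 mm short. I relied on the force at the stop and the closed gap instead.
- **Rest check:** the first one, with the wrist camera, was spoiled by the arm still settling, so I repeated it with the side camera.

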